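# Meter spacers from a hand scoop into a parts tray

### The job

Take the scoop of brass spacers by its handle, lift it level, and with its lip close over the grey tray tip it slowly until the spacers begin to slide out, then hold it at that angle while they run. The next board needs four: get at least four but no more than seven of the ten into the tray, keep the rest in the scoop and spill none, then stand the scoop back down on the bench where it was and let go. Leave the tape roll and the folding loupe alone.

Things in the scene. Friction and masses are not known exactly. Their poses are not given: they have to be found in the camera images.
- scoop_pan (a point): Middle of the pan of a loose sheet-steel hand scoop, 18 mm above its underside. Axes: x to the pouring lip, -x to the handle (which points to the robot within 0.6 rad), z out of the open top. Inside 54 x 54 mm, 2.5 mm thick floor and walls, 36 mm high back and sides; the front is a ramp 54 mm wide rising outwards at 30 degrees. Weighs 0.10 to 0.17 kg, plus 0.165 kg of spacers.
- scoop_grip (a point): Point to grip on the scoop's straight pale wooden handle, axes as scoop_pan: 85 mm behind the pan's middle (-x), 32 mm above the scoop's underside, at the middle of the bar's section. The bar lies level along x, 16 mm wide (pinch it across y from above), 14 mm high, reaching from 37 to 129 mm behind the pan's middle; clear all round and below.
- scoop_lip (a point): Middle of the top edge of the scoop's front ramp, over which spacers slide: 49.5 mm ahead of the pan's middle (+x), 15.5 mm above the underside. As the lip is lowered and the handle raised, spacers first shift in the pan, then go over the lip in ones to threes from a tilt of 15 to 35 degrees on (differs from run to run); some 10 to 15 degrees more nearly empties it.
- scoop: The hand scoop as a whole; origin at the centre of the pan's underside, axes as scoop_pan.
- tray_in (a point): Centre of the inner floor of the open grey plastic tray, 3 mm above the bench; outside 166 mm (its x) by 126 mm (its y), 24 mm high, walls and floor 3 mm. Loose, 0.35 kg. It stands on the other side of the robot's centre line from the scoop.
- spacer0_center (a point): Centre of one of ten equal round brass spacers, loose in the scoop at the start: plain cylinders 14 mm in diameter and 14 mm long with a small bore, 16.5 g each. In a tipped scoop they may hang up on each other; rocking it a degree or two frees them.
- spacer1_center (a point): Centre of one of ten equal round brass spacers, loose in the scoop at the start: plain cylinders 14 mm in diameter and 14 mm long with a small bore, 16.5 g each. In a tipped scoop they may hang up on each other; rocking it a degree or two frees them.
- spacer2_center (a point): Centre of one of ten equal round brass spacers, loose in the scoop at the start: plain cylinders 14 mm in diameter and 14 mm long with a small bore, 16.5 g each. In a tipped scoop they may hang up on each other; rocking it a degree or two frees them.
- spacer3_center (a point): Centre of one of ten equal round brass spacers, loose in the scoop at the start: plain cylinders 14 mm in diameter and 14 mm long with a small bore, 16.5 g each. In a tipped scoop they may hang up on each other; rocking it a degree or two frees them.
- spacer4_center (a point): Centre of one of ten equal round brass spacers, loose in the scoop at the start: plain cylinders 14 mm in diameter and 14 mm long with a small bore, 16.5 g each. In a tipped scoop they may hang up on each other; rocking it a degree or two frees them.
- spacer5_center (a point): Centre of one of ten equal round brass spacers, loose in the scoop at the start: plain cylinders 14 mm in diameter and 14 mm long with a small bore, 16.5 g each. In a tipped scoop they may hang up on each other; rocking it a degree or two frees them.
- spacer6_center (a point): Centre of one of ten equal round brass spacers, loose in the scoop at the start: plain cylinders 14 mm in diameter and 14 mm long with a small bore, 16.5 g each. In a tipped scoop they may hang up on each other; rocking it a degree or two frees them.
- spacer7_center (a point): Centre of one of ten equal round brass spacers, loose in the scoop at the start: plain cylinders 14 mm in diameter and 14 mm long with a small bore, 16.5 g each. In a tipped scoop they may hang up on each other; rocking it a degree or two frees them.
- spacer8_center (a point): Centre of one of ten equal round brass spacers, loose in the scoop at the start: plain cylinders 14 mm in diameter and 14 mm long with a small bore, 16.5 g each. In a tipped scoop they may hang up on each other; rocking it a degree or two frees them.
- spacer9_center (a point): Centre of one of ten equal round brass spacers, loose in the scoop at the start: plain cylinders 14 mm in diameter and 14 mm long with a small bore, 16.5 g each. In a tipped scoop they may hang up on each other; rocking it a degree or two frees them.
- tape: Loose roll of masking tape lying flat beyond the work, 90 mm across, 25 mm high, origin at the centre of its underside. Leave alone.
- loupe: Loose dark folding loupe standing open beyond the work, 52 by 56 mm, 62 mm high, origin at the centre of its underside. Leave alone.
- microscope: Fixed inspection microscope beyond the work, origin at the centre of the underside of its 130 by 150 mm base plate; 180 mm high, with a circuit board on the plate. Not needed; keep clear.
Things that resemble listed ones, but are neither listed nor needed, are in the scene too. Leave any turquoise look-alike of the scoop alone.

How it is judged:
By the outcome, as a careful person would: the job done as asked, in the order asked, and still so for the second after the job is handed in, with the robot touching nothing.
It also fails if it takes over 70 s, if anything falls off the work surface, if the arm or the gripper's body presses on something with over 40 N, if the wrist force passes 120 N, or if a joint passes its speed limit or range.

### The arm

A 6-joint arm with a two-finger parallel gripper is mounted at the origin on the work surface. World frame = base frame: x ahead of the robot, y to its left, z up, the work surface at z = 0. Lengths are in m, angles in degrees, forces in N, time in s.
With the tool pointing down it reaches from about 0.3 to 0.95 m from the base axis. Payload 3.1 kg.
Tool frame: the origin (TCP) lies on the centre line of the jaws, within the pads' length; the fingertips stand 11 mm ahead of it and the grasp point (between the pads) lies 8 mm behind it; z points along the fingers, y is the direction in which the jaws open and shut (so a half turn about z gives the same grasp; the last joint's range is limited). The gripper opens to 85 mm and grips with 20 to 120 N. Pads are 22 mm wide; open, the fingers measure 114 mm over their backs; the gripper's body (76 mm by 85 mm) begins 54 mm behind the grasp point. The pads swing forward as they close: fully open they stand 13 mm farther back than shut.
Start: joints at [64.303, 17.653, 93.61, -0, 68.738, -3.994], TCP at [0.231, 0.581, 0.242] pointing down, gripper open.
Joint ranges: [-175.34, 175.34], [-45.06, 112.39], [2.9, 150.54], [-68.45, 248.45], [3.09, 151.38], [-168.51, 168.51]. Speed limits (degrees/s): [159.86, 159.86, 180, 180, 180, 180].

### API

Orientations are given as a 3x3 rotation matrix whose columns are the frame's x, y, z axes.
In Python, from cell import status, eyes, ticket gives the robot as it stands. The module is installed in compiled form; this text tells all that it offers.
- The arm moves only by the tool carry_out, never from a script. Its argument "rows" is a list of rows, each a list of 3 entries, a list of its own where there are three numbers: the turn, a rotation vector about the world's x, y, z in degrees, then the shift along the world's x, y, z in m, then the opening, from 0 (shut) to 1 (fully open). A call has 1 to 20 rows; each row is the pose to reach, as a shift and turn from the pose measured when the call began; what a row does not reach only later rows make up. A row lasts 1/12 s, in which the tool goes at most 41.7 mm and 7.16 degrees, less where a joint would pass 70% of its speed; a pose out of reach is approached as far as the arm can. A call with a gripper value outside its range is refused whole. The fingers move at their own pace and stop on an object; the grip force is fixed at half the most. Time passes only in rows, so rows that repeat a pose let the fingers close. It gives the time, the measured TCP pose, the force and the opening at its end, in the units of the state.
- status.read_state(): the state, without advancing time (a new reading comes with each control period).
- eyes.grab_frame(name): name is "scene" or "top" or "wrist"; returns the picture (420x560x3 uint8, blue, green, red); there is no depth.
- eyes.calibration(name): a dict with "fx", "fy", "cx", "cy" (pixels), "dist_coeffs" ([k1, k2, p1, p2, k3] as OpenCV has them; the pictures are not rectified), "cam_to_world" (4x4, takes a point from camera to world coordinates). Camera axes: x right, y down, z forward; pixel columns grow to the right and rows downward; lengths in m; the calibration is good to about 2 mm. A picture is of the moment at which its call begins: read the wrist's pose just before it. calibration takes no time and is no camera call; for the wrist camera it gives the pose at the moment of the call.
- ticket.hand_in(): hands the job in, once; it reports no verdict.
The state is a dict: "time_s": time; "q": joint angles; "joint_vel": joint speeds; "joint_efforts": joint torques, N m; "tcp_pos": TCP position; "eef_rot": TCP orientation; "wrist_force": force on the tool from outside, world axes, zero at the start; "ft_torque": the same for the moment, N m; "gripper_width": finger opening in m.
Only numpy, scipy, OpenCV 4.12 (cv2) and the standard library are available. Lean on these libraries where they do the work, as an engineer would, in place of code of your own. Each camera call takes 0.05 s, during which the arm holds its last target. There are 200 camera calls.

## Working session

There is one attempt and no reset: what is moved stays moved. The work goes in short steps, Python scripts to look and compute and a tool call to move; the robot and the scene stay as the last step left them, time stands still between calls to the robot, and variables do not carry over. Pictures are saved under pics/ and viewed, about 8 in all and at most 12, crops included, and the job is handed in when it is done.

Besides the shell and the picture viewer there is one more tool, called after "Request:" by a JSON object that holds its "method" and its "body". carry_out: Moves the arm, as the interface text tells. Its arguments: {"type":"object","properties":{"rows":{"type":"array","items":{"type":"array"}}},"required":["rows"]}

```bash
mkdir -p pics; cat > h.py <<'E'
import numpy as np, cv2
from cell import status, eyes, ticket
def px2w(name,uv,z,cal=None):
    c=cal or eyes.calibration(name)
    K=np.array([[c["fx"],0,c["cx"]],[0,c["fy"],c["cy"]],[0,0,1.]])
    T=np.array(c["cam_to_world"])
    p=cv2.undistortPoints(np.array(uv,float).reshape(-1,1,2),K,np.array(c["dist_coeffs"])).reshape(-1,2)
    d=np.c_[p,np.ones(len(p))]@T[:3,:3].T
    o=T[:3,3]
    return o+d*((np.broadcast_to(z,len(p))-o[2])/d[:,2])[:,None]
def w2px(name,P,cal=None):
    c=cal or eyes.calibration(name)
    K=np.array([[c["fx"],0,c["cx"]],[0,c["fy"],c["cy"]],[0,0,1.]])
    T=np.linalg.inv(np.array(c["cam_to_world"]))
    return cv2.projectPoints(np.array(P,float).reshape(-1,3),cv2.Rodrigues(T[:3,:3])[0],T[:3,3],K,np.array(c["dist_coeffs"]))[0].reshape(-1,2)
E
python3 - <<'E'
from h import *
a=eyes.grab_frame("top");b=eyes.grab_frame("scene")
cv2.imwrite("pics/top0.png",cv2.resize(a,(800,600)));cv2.imwrite("pics/scene0.png",b)
cv2.imwrite("pics/top0_raw.png",a)
for n in("top","scene"):
    c=eyes.calibration(n);print(n,c["fx"],np.round(np.array(c["cam_to_world"]),3).tolist())
s=status.read_state();print(s["eef_rot"],s["tcp_pos"],s["gripper_width"],s["wrist_force"])
E
```

```text
top 530.452977830241 [[-0.027, -0.986, 0.166, 0.431], [-0.999, 0.031, 0.018, 0.031], [-0.023, -0.166, -0.986, 1.128], [0.0, 0.0, 0.0, 1.0]]
scene 535.7179999637744 [[0.735, 0.575, -0.359, 1.05], [0.678, -0.612, 0.407, -0.453], [0.014, -0.543, -0.84, 1.093], [0.0, 0.0, 0.0, 1.0]]
[[-9.29117297e-01  3.69783972e-01 -9.29211105e-04]
 [ 3.69785112e-01  9.29115257e-01 -1.95182051e-03]
 [ 1.41592275e-04 -2.15707863e-03 -9.99997663e-01]] [0.23082585 0.58001664 0.24115036] 0.08557335280778244 [-0.59590555  0.40166261  0.52545167]
```

View pics/top0.png

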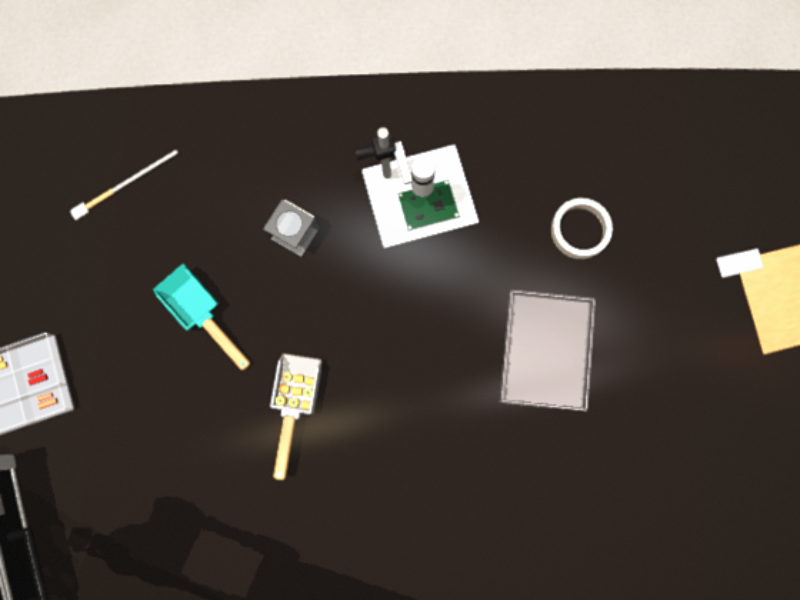

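View pics/scene0.png

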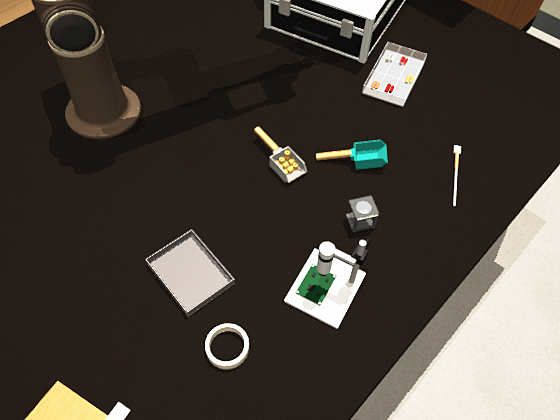

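The top view shows the scoop's pan at about (297,385), with the handle running from (289,418) to (280,478). The tray's corners are near (511,292), (595,298), (587,409) and (502,402). The turquoise look-alike is at (187,297), the loupe at (291,226), the tape at (582,228) and the microscope at (420,197).

```bash
python3 - <<'E'
from h import *
a=cv2.imread("pics/top0_raw.png")
c1=cv2.resize(a[230:350,170:250],None,fx=5,fy=5,interpolation=cv2.INTER_CUBIC)
c2=cv2.resize(a[195:295,340:425],None,fx=4,fy=4,interpolation=cv2.INTER_CUBIC)
o=np.zeros((600,760,3),np.uint8);o[:600,:400]=c1;o[:400,410:750]=c2
cv2.imwrite("pics/crop1.png",o)
E
```

```text
(no output)
```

View pics/crop1.png

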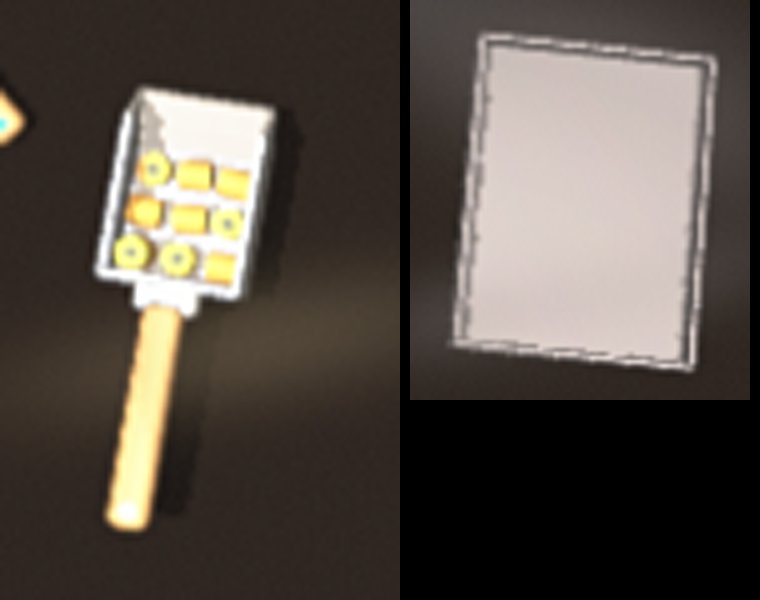

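```bash
python3 - <<'E'
from h import *
S=lambda l:[[170+u/5,230+v/5] for u,v in l]
p=px2w("top",S([(129,525),(161,310),(206,100),(98,272),(240,298)]),[.039,.039,.0155,.036,.036])
print(p.round(4))
h=p[1]-p[0];print("handle len",np.linalg.norm(h),"yaw",np.degrees(np.arctan2(h[1],h[0])))
d=p[2]-p[0];yaw=np.arctan2(d[1],d[0]);print("yaw2",np.degrees(yaw),np.hypot(*d[:2]), "expect .1785")
e=p[3]-p[4];print("yaw3",np.degrees(np.arctan2(-e[0],e[1])),np.linalg.norm(e))
ux=np.array([np.cos(yaw),np.sin(yaw)])
print("centre est", p[0,:2]+.129*ux, p[2,:2]-.0495*ux, (p[3]+p[4])[:2]/2+.0295*ux)
c=(p[0,:2]+.129*ux+p[2,:2]-.0495*ux)/2
print("grip",c-.085*ux)
t=px2w("top",[[340+u/4,195+v/4] for u,v in[(72,36),(306,60),(282,368),(45,345)]],.024)
print(t.round(4),t.mean(0)); e=t[0]-t[3];print(np.degrees(np.arctan2(e[1],e[0])),np.linalg.norm(e),np.linalg.norm(t[0]-t[1]))
for n,uv,z in[("loupe",(291,226),.03),("tape",(582,228),.025),("mic",(420,197),0),("turq",(248,366),.03)]:
    print(n,px2w("top",[[uv[0]*.7,uv[1]*.7]],z).round(3))
E
```

```text
[[0.3665 0.2209 0.039 ]
 [0.4534 0.2067 0.039 ]
 [0.5417 0.1906 0.0155]
 [0.4696 0.2333 0.036 ]
 [0.4576 0.1745 0.036 ]]
handle len 0.0880413938640321 yaw -9.25225958507467
yaw2 -9.807087599115125 0.17779334215055223 expect .1785
yaw3 -11.50827446442819 0.060022928141953515
centre est [0.49357475 0.1989095 ] [0.49287842 0.19902986] [0.49264929 0.19884899]
grip [0.4094687  0.21344785]
[[ 0.6292 -0.1227  0.024 ]
 [ 0.6124 -0.2468  0.024 ]
 [ 0.451  -0.2235  0.024 ]
 [ 0.4672 -0.1005  0.024 ]] [ 0.53995446 -0.17336414  0.024     ]
-7.799701817286252 0.1634275960742675 0.12520249087895435
loupe [[0.739 0.204 0.03 ]]
tape [[ 0.723 -0.235  0.025]]
mic [[0.787 0.007 0.   ]]
turq [[0.529 0.268 0.03 ]]
```

Request:
{"method": "carry_out", "body": {"rows": [[[0,0,2],[0.02,-0.03,-0.005],1],[[0,0,4],[0.04,-0.065,-0.01],1],[[0,0,5],[0.055,-0.1,-0.02],1],[[0,0,6],[0.07,-0.135,-0.03],1],[[0,0,7],[0.085,-0.17,-0.04],1],[[0,0,8],[0.1,-0.205,-0.05],1],[[0,0,9],[0.12,-0.24,-0.06],1],[[0,0,10],[0.135,-0.275,-0.07],1],[[0,0,11],[0.15,-0.31,-0.08],1],[[0,0,11.5],[0.165,-0.34,-0.09],1],[[0,0,11.9],[0.1785,-0.3666,-0.1],1],[[0,0,11.9],[0.1785,-0.3666,-0.1],1],[[0,0,11.9],[0.1785,-0.3666,-0.1],1],[[0,0,11.9],[0.1785,-0.3666,-0.1],1]]}}

```text
time_s: 1.27
tcp_pos: [0.4091, 0.2136, 0.1411]
eef_rot: [[-0.985, 0.171, -0.001], [0.171, 0.985, -0.002], [0.001, -0.002, -1.0]]
wrist_force: [-0.1, 0.2, 0.4]
gripper_width: 0.0855
```

```bash
python3 - <<'E'
from h import *
s=status.read_state();c=eyes.calibration("wrist");a=eyes.grab_frame("wrist")
print(s["tcp_pos"],np.round(s["eef_rot"],3).tolist(),s["q"],s["wrist_force"])
uv=w2px("wrist",[[.4095,.2134,.039],[.3665,.2209,.039],[.493,.199,0.01],[.5417,.1906,.0155]],c);print(uv)
np.save("cal.npy",c,allow_pickle=True)
a=a.copy()
for u,v in uv: cv2.drawMarker(a,(int(u),int(v)),(0,0,255),0,8,1)
cv2.imwrite("pics/w1.png",cv2.resize(a,(800,600)))
E
```

```text
[0.40914473 0.21364228 0.14108732] [[-0.985, 0.171, -0.001], [0.171, 0.985, -0.002], [0.001, -0.002, -1.0]] [ 2.22091420e+01  7.23950416e+00  1.19614957e+02 -8.40051018e-02
  5.32397271e+01 -5.78857195e+01] [-0.12588568  0.21946844  0.36908505]
[[278.09133917 208.92574099]
 [278.17057304 156.57168225]
 [278.14833915 278.21226754]
 [278.16493687 322.10648288]]
```

View pics/w1.png

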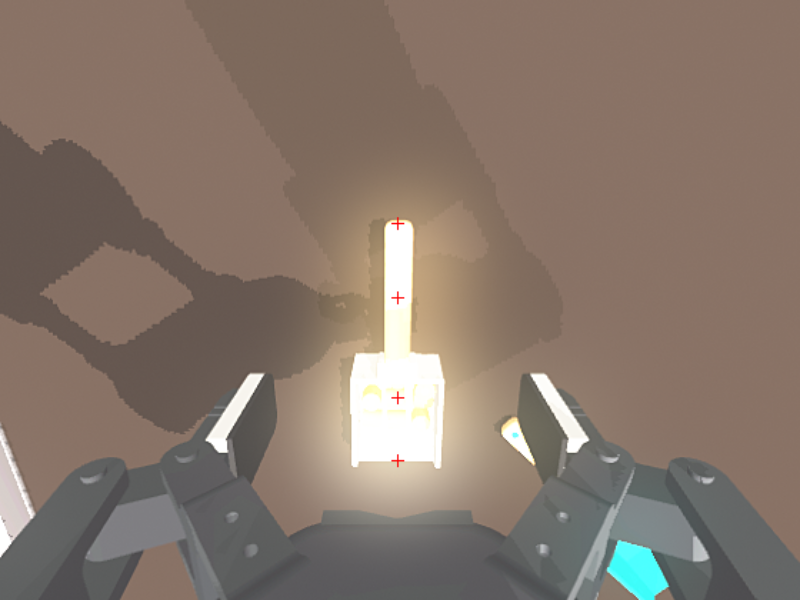

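The overlay matches the scoop in the wrist view: handle end at (398,223), grip at (398,297), lip at (398,460). Next I descend and grip.

Request:
{"method": "carry_out", "body": {"rows": [[[0,0,0],[0,0,-0.02],1],[[0,0,0],[0,0,-0.04],1],[[0,0,0],[0,0,-0.06],1],[[0,0,0],[0,0,-0.08],1],[[0,0,0],[0,0,-0.095],1],[[0,0,0],[0,0,-0.107],1],[[0,0,0],[0,0,-0.115],1],[[0,0,0],[0,0,-0.117],1],[[0,0,0],[0,0,-0.117],0.7],[[0,0,0],[0,0,-0.117],0.5],[[0,0,0],[0,0,-0.117],0.35],[[0,0,0],[0,0,-0.117],0.25],[[0,0,0],[0,0,-0.117],0.15],[[0,0,0],[0,0,-0.117],0.05],[[0,0,0],[0,0,-0.117],0],[[0,0,0],[0,0,-0.117],0],[[0,0,0],[0,0,-0.117],0],[[0,0,0],[0,0,-0.117],0],[[0,0,0],[0,0,-0.117],0],[[0,0,0],[0,0,-0.117],0]]}}

```text
time_s: 2.98
tcp_pos: [0.4095, 0.2143, 0.0246]
eef_rot: [[-0.985, 0.17, 0.0], [0.17, 0.985, -0.001], [-0.0, -0.001, -1.0]]
wrist_force: [-1.8, -0.3, 5.2]
gripper_width: 0.0148
```

Request:
{"method": "carry_out", "body": {"rows": [[[0,0,0],[0,0,0.002],0],[[0,0,0],[0,0,0.005],0],[[0,0,0],[0,0,0.01],0],[[0,0,0],[0,0,0.016],0],[[0,0,0],[0,0,0.024],0],[[0,0,0],[0,0,0.032],0],[[0,0,0],[0,0,0.04],0],[[0,0,0],[0,0,0.048],0],[[0,0,0],[0,0,0.056],0],[[0,0,0],[0,0,0.063],0],[[0,0,0],[0,0,0.068],0],[[0,0,0],[0,0,0.07],0],[[0,0,0],[0,0,0.07],0],[[0,0,0],[0,0,0.07],0]]}}

```text
time_s: 4.15
tcp_pos: [0.4093, 0.2142, 0.0946]
eef_rot: [[-0.985, 0.17, -0.0], [0.17, 0.985, -0.001], [-0.0, -0.001, -1.0]]
wrist_force: [0.4, -0.9, -3.6]
gripper_width: 0.0149
```

```bash
python3 - <<'E'
from h import *
s=status.read_state();a=eyes.grab_frame("top");b=eyes.grab_frame("scene")
print(s["tcp_pos"],s["wrist_force"],s["ft_torque"],s["gripper_width"])
P=s["tcp_pos"]
ux=np.array([np.cos(np.radians(-9.8)),np.sin(np.radians(-9.8)),0])
g=np.array(P)+[0,0,.008]
L=g+.1345*ux+[0,0,-.0165]
print(w2px("scene",[L,g]),w2px("top",[L,g]))
u,v=w2px("scene",[L])[0].astype(int);x0,y0=max(u-60,0),max(v-60,0)
c=cv2.resize(b[y0:y0+120,x0:x0+120],(480,480),interpolation=cv2.INTER_CUBIC)
cv2.drawMarker(c,(int((w2px("scene",[L])[0][0]-x0)*4),int((w2px("scene",[L])[0][1]-y0)*4)),(0,0,255),0,10,1)
cv2.imwrite("pics/lift.png",c)
E
```

```text
[0.40928568 0.21422925 0.09456211] [ 0.43976955 -0.87155927 -3.55825241] [0.01949708 0.16635097 0.03204243] 0.01486013278227834
[[298.37153327 156.86836326]
 [264.86042247 118.75772921]] [[205.71909604 246.53263849]
 [193.27892385 314.51257777]]
```

View pics/lift.png

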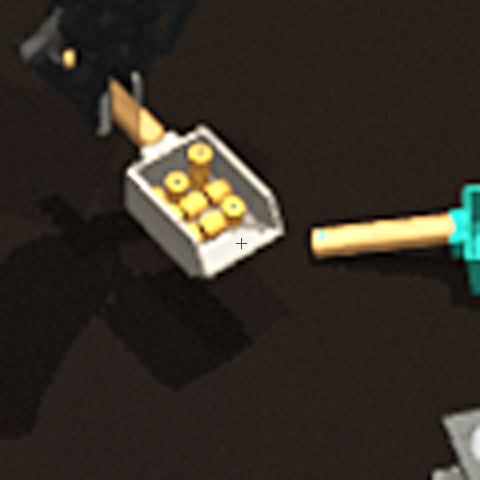

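The scoop came up nearly level: its lip is at (243,250) against a predicted (240,243), with the spacers in it. Next I carry it over the tray.

Request:
{"method": "carry_out", "body": {"rows": [[[0,0,0],[0,-0.005,0],0],[[0,0,0],[-0.001,-0.0145,0],0],[[0,0,0],[-0.002,-0.029,0],0],[[0,0,0],[-0.0035,-0.0485,0],0],[[0,0,0.3],[-0.0055,-0.073,0],0],[[0,0,0.4],[-0.007,-0.0975,0],0],[[0,0,0.6],[-0.009,-0.122,0],0],[[0,0,0.7],[-0.011,-0.146,0],0],[[0,0,0.8],[-0.013,-0.1705,0],0],[[0,0,1],[-0.0145,-0.195,0],0],[[0,0,1.1],[-0.0165,-0.2195,0],0],[[0,0,1.2],[-0.0185,-0.2435,0],0],[[0,0,1.3],[-0.02,-0.268,0],0],[[0,0,1.4],[-0.022,-0.2925,0],0],[[0,0,1.6],[-0.024,-0.317,0],0],[[0,0,1.7],[-0.0255,-0.3365,0],0],[[0,0,1.8],[-0.0265,-0.351,0],0],[[0,0,1.8],[-0.027,-0.3605,0],0],[[0,0,1.8],[-0.0275,-0.3655,0],0],[[0,0,1.8],[-0.0275,-0.3655,0],0]]}}

```text
time_s: 5.92
tcp_pos: [0.3811, -0.1522, 0.0941]
eef_rot: [[-0.99, 0.14, -0.001], [0.14, 0.99, -0.002], [0.001, -0.002, -1.0]]
wrist_force: [-0.6, 1.0, -2.2]
gripper_width: 0.0152
```

```bash
python3 - <<'E'
import numpy as np
a,b=.1345,.0085
for t in range(0,52,2):
    s,c=np.sin(np.radians(t)),np.cos(np.radians(t)); h=a-(a*c-b*s)
    print(t, "turn",round(.139*t,2),round(.99*t,2),"xy",round(.99*h,4),round(-.139*h,4),"dz(lip fixed)",round(a*s+b*c-b,4))
E
```

```text
0 turn 0.0 0.0 xy 0.0 -0.0 dz(lip fixed) 0.0
2 turn 0.28 1.98 xy 0.0004 -0.0001 dz(lip fixed) 0.0047
4 turn 0.56 3.96 xy 0.0009 -0.0001 dz(lip fixed) 0.0094
6 turn 0.83 5.94 xy 0.0016 -0.0002 dz(lip fixed) 0.014
8 turn 1.11 7.92 xy 0.0025 -0.0003 dz(lip fixed) 0.0186
10 turn 1.39 9.9 xy 0.0035 -0.0005 dz(lip fixed) 0.0232
12 turn 1.67 11.88 xy 0.0047 -0.0007 dz(lip fixed) 0.0278
14 turn 1.95 13.86 xy 0.006 -0.0008 dz(lip fixed) 0.0323
16 turn 2.22 15.84 xy 0.0075 -0.001 dz(lip fixed) 0.0367
18 turn 2.5 17.82 xy 0.0091 -0.0013 dz(lip fixed) 0.0411
20 turn 2.78 19.8 xy 0.0109 -0.0015 dz(lip fixed) 0.0455
22 turn 3.06 21.78 xy 0.0128 -0.0018 dz(lip fixed) 0.0498
24 turn 3.34 23.76 xy 0.0149 -0.0021 dz(lip fixed) 0.054
26 turn 3.61 25.74 xy 0.0172 -0.0024 dz(lip fixed) 0.0581
28 turn 3.89 27.72 xy 0.0195 -0.0027 dz(lip fixed) 0.0621
30 turn 4.17 29.7 xy 0.022 -0.0031 dz(lip fixed) 0.0661
32 turn 4.45 31.68 xy 0.0247 -0.0035 dz(lip fixed) 0.07
34 turn 4.73 33.66 xy 0.0275 -0.0039 dz(lip fixed) 0.0738
36 turn 5.0 35.64 xy 0.0304 -0.0043 dz(lip fixed) 0.0774
38 turn 5.28 37.62 xy 0.0334 -0.0047 dz(lip fixed) 0.081
40 turn 5.56 39.6 xy 0.0366 -0.0051 dz(lip fixed) 0.0845
42 turn 5.84 41.58 xy 0.0398 -0.0056 dz(lip fixed) 0.0878
44 turn 6.12 43.56 xy 0.0432 -0.0061 dz(lip fixed) 0.091
46 turn 6.39 45.54 xy 0.0467 -0.0066 dz(lip fixed) 0.0942
48 turn 6.67 47.52 xy 0.0503 -0.0071 dz(lip fixed) 0.0971
50 turn 6.95 49.5 xy 0.054 -0.0076 dz(lip fixed) 0.1
```

Request:
{"method": "carry_out", "body": {"rows": [[[0.14,1,0],[0,0,-0.001],0],[[0.28,2,0],[0.0005,0,-0.002],0],[[0.42,3,0],[0.0006,0,-0.003],0],[[0.56,4,0],[0.001,0,-0.004],0],[[0.7,5,0],[0.0013,0,-0.005],0],[[0.83,5.94,0],[0.0016,0,-0.006],0],[[0.97,6.93,0],[0.002,-0.0003,-0.0075],0],[[1.11,7.92,0],[0.0025,-0.0003,-0.0085],0],[[1.25,8.91,0],[0.003,-0.0004,-0.0095],0],[[1.39,9.9,0],[0.0035,-0.0005,-0.0105],0],[[1.53,10.9,0],[0.004,-0.0006,-0.012],0],[[1.67,11.9,0],[0.0047,-0.0007,-0.013],0],[[1.67,11.9,0],[0.0047,-0.0007,-0.013],0],[[1.67,11.9,0],[0.0047,-0.0007,-0.013],0]]}}

```text
time_s: 7.08
tcp_pos: [0.3861, -0.1529, 0.0809]
eef_rot: [[-0.968, 0.14, -0.208], [0.137, 0.99, 0.027], [0.209, -0.002, -0.978]]
wrist_force: [-0.5, 0.8, -3.5]
gripper_width: 0.0148
```

```bash
cat >> h.py <<'E'
def look(fn,draw=True):
    s=status.read_state();a=eyes.grab_frame("top").copy();b=eyes.grab_frame("scene").copy()
    R=np.array(s["eef_rot"]);p=np.array(s["tcp_pos"])
    L=p-R[:,0]*.1345+R[:,2]*.0085
    print("t",s["time_s"],"tcp",p.round(4),"tilt",round(np.degrees(np.arccos(-R[2,2])),2),"lip",L.round(4),"F",np.round(s["wrist_force"],2),"T",np.round(s["ft_torque"],3),"w",round(s["gripper_width"],4))
    tr=a[190:300,340:430];h=cv2.cvtColor(tr,cv2.COLOR_BGR2HSV)
    print("yellow px in tray crop",int(((h[...,1]>90)&(h[...,0]>12)&(h[...,0]<35)&(h[...,2]>90)).sum()))
    if draw:
        u,v=w2px("scene",[L])[0].astype(int);cv2.drawMarker(b,(u,v),(0,0,255),0,4,1)
    c1=cv2.resize(a[180:305,320:440],(480,500),interpolation=cv2.INTER_CUBIC)
    c2=cv2.resize(b[200:325,110:190+40],(480,500),interpolation=cv2.INTER_CUBIC)
    cv2.imwrite("pics/%s.png"%fn,cv2.resize(np.hstack([c1,c2]),(800,417)))
    np.save("pics/%s_a.npy"%fn,a);np.save("pics/%s_b.npy"%fn,b)
E
python3 -c "
from h import *
look('p12')"
```

```text
t 7.0833 tcp [ 0.3861 -0.1529  0.0809] tilt 12.09 lip [ 0.5145 -0.1711  0.0444] F [-0.52  0.82 -3.52] T [ 0.016 -0.009 -0.016] w 0.0148
yellow px in tray crop 97
```

View pics/p12.png

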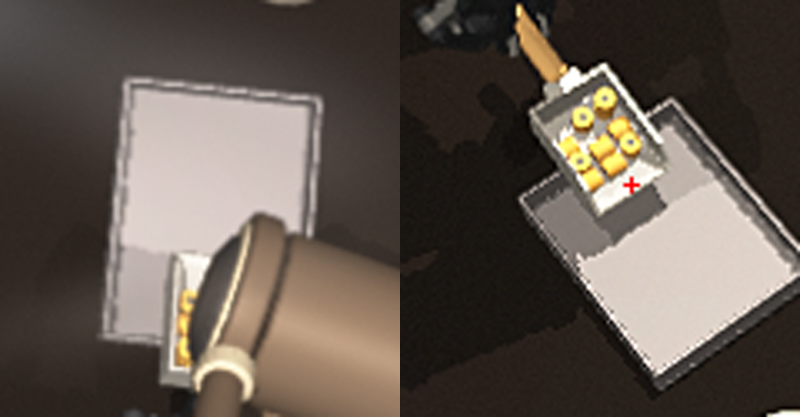

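The scene view shows the pan over the near end of the tray. The lip's middle is at about (634,192), the overlay at (631,185), all spacers are still in the pan and the tray is empty. I tip further in small steps.

Request:
{"method": "carry_out", "body": {"rows": [[[0.07,0.5,0],[0.0004,0,0.001],0],[[0.14,1,0],[0.0007,0,0.002],0],[[0.21,1.5,0],[0.001,0,0.0033],0],[[0.28,2,0],[0.0014,-0.0001,0.0045],0],[[0.35,2.5,0],[0.0017,-0.0002,0.0055],0],[[0.41,3,0],[0.002,-0.0002,0.0067],0],[[0.48,3.5,0],[0.0024,-0.0003,0.0078],0],[[0.55,4,0],[0.0028,-0.0003,0.0089],0],[[0.55,4,0],[0.0028,-0.0003,0.0089],0],[[0.55,4,0],[0.0028,-0.0003,0.0089],0],[[0.55,4,0],[0.0028,-0.0003,0.0089],0]]}}

```text
time_s: 8.1
tcp_pos: [0.3883, -0.1531, 0.0898]
eef_rot: [[-0.951, 0.14, -0.276], [0.135, 0.99, 0.037], [0.278, -0.002, -0.961]]
wrist_force: [0.9, 0.1, -2.4]
gripper_width: 0.015
```

```bash
cat >> h.py <<'E'
def count(b,L,R):
    h=cv2.cvtColor(b,cv2.COLOR_BGR2HSV)
    m=((h[...,1]>100)&(h[...,0]>10)&(h[...,0]<35)&(h[...,2]>60)).astype(np.uint8)
    e=w2px("scene",[L-.03*R[:,1],L+.03*R[:,1],L-.05*R[:,0],L+.03*R[:,0]])
    n=np.array([-(e[1]-e[0])[1],(e[1]-e[0])[0]]);n/=np.linalg.norm(n)
    if n@(e[2]-e[3])<0:n=-n
    yy,xx=np.mgrid[:420,:560]
    sd=(xx-e[0][0])*n[0]+(yy-e[0][1])*n[1]
    T=px2w("scene",np.c_[xx.ravel(),yy.ravel()],.01).reshape(420,560,3)
    reg=(T[...,0]>.42)&(T[...,0]<.66)&(T[...,1]<-.06)&(T[...,1]>-.28)
    tr=m*((sd>2.5)&reg); sc=m*((sd<=2.5)&reg)
    N,_,st,ce=cv2.connectedComponentsWithStats(tr,connectivity=4)
    print("scoop yellow",int(sc.sum()),"tray yellow",int(tr.sum()),[(int(s[4]),ce[i+1].round(0).astype(int).tolist()) for i,s in enumerate(st[1:]) if s[4]>3])
def step(fn):
    look(fn);s=status.read_state();R=np.array(s["eef_rot"]);p=np.array(s["tcp_pos"])
    count(np.load("pics/%s_b.npy"%fn),p-R[:,0]*.1345+R[:,2]*.0085,R)
E
python3 -c "
from h import *
step('p16')
s=status.read_state();R=np.array(s['eef_rot']);p=np.array(s['tcp_pos'])
count(np.load('pics/p12_b.npy'),p-R[:,0]*.1345+R[:,2]*.0085,R)
"
```

```text
t 8.1 tcp [ 0.3883 -0.1531  0.0898] tilt 16.14 lip [ 0.5139 -0.1709  0.0443] F [ 0.89  0.07 -2.43] T [ 0.012 -0.007  0.037] w 0.015
yellow px in tray crop 139
scoop yellow 324 tray yellow 0 []
scoop yellow 327 tray yellow 0 []
```

Request:
{"method": "carry_out", "body": {"rows": [[[0.06,0.4,0],[0.0003,0,0.0009],0],[[0.11,0.8,0],[0.0006,0,0.0018],0],[[0.17,1.2,0],[0.001,-0.0001,0.0026],0],[[0.22,1.6,0],[0.0013,-0.0001,0.0035],0],[[0.28,2,0],[0.0016,-0.0002,0.0044],0],[[0.34,2.4,0],[0.002,-0.0003,0.0053],0],[[0.41,2.9,0],[0.0024,-0.0003,0.0066],0],[[0.41,2.9,0],[0.0024,-0.0003,0.0066],0],[[0.41,2.9,0],[0.0024,-0.0003,0.0066],0],[[0.41,2.9,0],[0.0024,-0.0003,0.0066],0]]}}

```text
time_s: 9.03
tcp_pos: [0.3906, -0.1533, 0.0964]
eef_rot: [[-0.936, 0.14, -0.324], [0.133, 0.99, 0.044], [0.327, -0.002, -0.945]]
wrist_force: [-1.1, -0.2, -2.9]
gripper_width: 0.015
```

```bash
python3 -c "
from h import *
step('p19')"
```

```text
t 9.0333 tcp [ 0.3906 -0.1533  0.0964] tilt 19.08 lip [ 0.5137 -0.1708  0.0444] F [-1.11 -0.21 -2.9 ] T [-0.027 -0.107 -0.031] w 0.015
yellow px in tray crop 138
scoop yellow 331 tray yellow 0 []
```

Still none out. I add 2 degrees (19 to 21).

Request:
{"method": "carry_out", "body": {"rows": [[[0.06,0.4,0],[0.0003,0,0.0009],0],[[0.11,0.8,0],[0.0007,0,0.0018],0],[[0.17,1.2,0],[0.001,-0.0001,0.0026],0],[[0.22,1.6,0],[0.0014,-0.0001,0.0035],0],[[0.28,2,0],[0.0018,-0.0002,0.0043],0],[[0.28,2,0],[0.0018,-0.0002,0.0043],0],[[0.28,2,0],[0.0018,-0.0002,0.0043],0],[[0.28,2,0],[0.0018,-0.0002,0.0043],0],[[0.28,2,0],[0.0018,-0.0002,0.0043],0]]}}

```text
time_s: 9.88
tcp_pos: [0.3921, -0.1534, 0.1006]
eef_rot: [[-0.924, 0.14, -0.357], [0.131, 0.99, 0.048], [0.36, -0.002, -0.933]]
wrist_force: [-0.7, 0.1, -3.3]
gripper_width: 0.0148
```

```bash
python3 -c "
from h import *
step('p21')"
```

```text
t 9.8833 tcp [ 0.3921 -0.1534  0.1006] tilt 21.11 lip [ 0.5133 -0.1706  0.0442] F [-0.7   0.05 -3.26] T [ 0.057 -0.126 -0.041] w 0.0148
yellow px in tray crop 155
scoop yellow 366 tray yellow 0 []
```

Request:
{"method": "carry_out", "body": {"rows": [[[0.06,0.4,0],[0.0004,0,0.0008],0],[[0.11,0.8,0],[0.0008,0,0.0017],0],[[0.17,1.2,0],[0.0012,-0.0001,0.0025],0],[[0.22,1.6,0],[0.0016,-0.0001,0.0034],0],[[0.28,2,0],[0.0021,-0.0002,0.0042],0],[[0.28,2,0],[0.0021,-0.0002,0.0042],0],[[0.28,2,0],[0.0021,-0.0002,0.0042],0],[[0.28,2,0],[0.0021,-0.0002,0.0042],0],[[0.28,2,0],[0.0021,-0.0002,0.0042],0]]}}

```text
time_s: 10.73
tcp_pos: [0.3941, -0.1536, 0.1048]
eef_rot: [[-0.91, 0.14, -0.389], [0.129, 0.99, 0.053], [0.393, -0.002, -0.92]]
wrist_force: [0.8, 0.2, -3.1]
gripper_width: 0.0151
```

```bash
python3 -c "
from h import *
step('p23')"
```

```text
t 10.7333 tcp [ 0.3941 -0.1536  0.1048] tilt 23.14 lip [ 0.5132 -0.1705  0.0441] F [ 0.8   0.17 -3.1 ] T [-0.054 -0.181  0.027] w 0.0151
yellow px in tray crop 171
scoop yellow 347 tray yellow 0 []
```

Request:
{"method": "carry_out", "body": {"rows": [[[0.06,0.4,0],[0.0005,0,0.0008],0],[[0.11,0.8,0],[0.0009,0,0.0017],0],[[0.17,1.2,0],[0.0013,-0.0001,0.0025],0],[[0.22,1.6,0],[0.0018,-0.0001,0.0033],0],[[0.28,2,0],[0.0023,-0.0002,0.0041],0],[[0.28,2,0],[0.0023,-0.0002,0.0041],0],[[0.28,2,0],[0.0023,-0.0002,0.0041],0],[[0.28,2,0],[0.0023,-0.0002,0.0041],0],[[0.28,2,0],[0.0023,-0.0002,0.0041],0]]}}

```text
time_s: 11.58
tcp_pos: [0.3963, -0.1538, 0.1089]
eef_rot: [[-0.896, 0.14, -0.421], [0.127, 0.99, 0.057], [0.425, -0.002, -0.905]]
wrist_force: [0.1, 0.4, -3.5]
gripper_width: 0.0148
```

```bash
python3 -c "
from h import *
step('p25')"
```

```text
t 11.5833 tcp [ 0.3963 -0.1538  0.1089] tilt 25.17 lip [ 0.5132 -0.1704  0.044 ] F [ 0.09  0.4  -3.48] T [-0.026 -0.265 -0.031] w 0.0148
yellow px in tray crop 157
scoop yellow 349 tray yellow 0 []
```

Request:
{"method": "carry_out", "body": {"rows": [[[0.06,0.4,0],[0.0005,0,0.0008],0],[[0.11,0.8,0],[0.0009,0,0.0016],0],[[0.17,1.2,0],[0.0014,-0.0001,0.0024],0],[[0.22,1.6,0],[0.0019,-0.0001,0.0032],0],[[0.28,2,0],[0.0024,-0.0003,0.004],0],[[0.28,2,0],[0.0024,-0.0003,0.004],0],[[0.28,2,0],[0.0024,-0.0003,0.004],0],[[0.28,2,0],[0.0024,-0.0003,0.004],0],[[0.28,2,0],[0.0024,-0.0003,0.004],0]]}}

```text
time_s: 12.43
tcp_pos: [0.3986, -0.154, 0.1129]
eef_rot: [[-0.881, 0.14, -0.453], [0.125, 0.99, 0.062], [0.457, -0.002, -0.889]]
wrist_force: [-0.5, 0.6, -2.4]
gripper_width: 0.015
```

```bash
python3 -c "
from h import *
step('p27')"
```

```text
t 12.4333 tcp [ 0.3986 -0.154   0.1129] tilt 27.2 lip [ 0.5132 -0.1703  0.0438] F [-0.49  0.58 -2.4 ] T [-0.004 -0.234 -0.053] w 0.015
yellow px in tray crop 159
scoop yellow 347 tray yellow 3 []
```

One may be reaching the lip. I go on by 1.5 degrees.

Request:
{"method": "carry_out", "body": {"rows": [[[0.05,0.4,0],[0.0005,0,0.0008],0],[[0.1,0.8,0],[0.001,0,0.0016],0],[[0.16,1.2,0],[0.0015,-0.0001,0.0023],0],[[0.2,1.5,0],[0.0019,-0.0002,0.003],0],[[0.2,1.5,0],[0.0019,-0.0002,0.003],0],[[0.2,1.5,0],[0.0019,-0.0002,0.003],0],[[0.2,1.5,0],[0.0019,-0.0002,0.003],0],[[0.2,1.5,0],[0.0019,-0.0002,0.003],0],[[0.2,1.5,0],[0.0019,-0.0002,0.003],0]]}}

```text
time_s: 13.28
tcp_pos: [0.4004, -0.1542, 0.1159]
eef_rot: [[-0.868, 0.139, -0.476], [0.123, 0.99, 0.065], [0.48, -0.002, -0.877]]
wrist_force: [0.5, 0.0, -2.7]
gripper_width: 0.0151
```

```bash
python3 -c "
from h import *
step('p28')"
```

```text
t 13.2833 tcp [ 0.4004 -0.1542  0.1159] tilt 28.71 lip [ 0.5131 -0.1702  0.0438] F [ 0.51  0.05 -2.68] T [ 0.023 -0.283  0.004] w 0.0151
yellow px in tray crop 152
scoop yellow 311 tray yellow 49 [(49, [195, 265])]
```

View pics/p28.png

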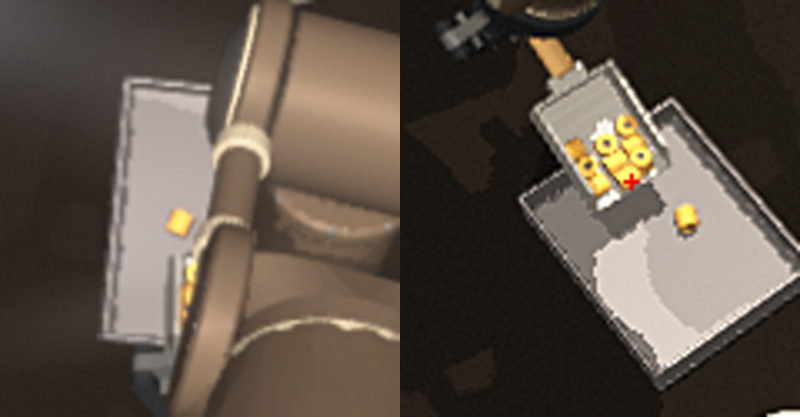

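The scene view shows a spacer in the tray at (686,218), and the top view shows one at (180,222). I check whether they are the same one, then hold a moment.

Request:
{"method": "carry_out", "body": {"rows": [[[0,0,0],[0,0,0],0],[[0,0,0],[0,0,0],0],[[0,0,0],[0,0,0],0],[[0,0,0],[0,0,0],0],[[0,0,0],[0,0,0],0],[[0,0,0],[0,0,0],0]]}}

```text
time_s: 13.88
tcp_pos: [0.4004, -0.1542, 0.1159]
eef_rot: [[-0.868, 0.139, -0.476], [0.123, 0.99, 0.065], [0.48, -0.002, -0.877]]
wrist_force: [-0.3, 0.3, -3.0]
gripper_width: 0.015
```

```bash
python3 -c "
from h import *
step('p28b')
print(px2w('scene',[[195.8,265.4]],.01),px2w('top',[[374,246.6]],.01))
a=np.load('pics/p28b_b.npy');print(((a.astype(int)-np.load('pics/p28_b.npy'))[200:330,110:230].__abs__().max(2)>40).sum())"
```

```text
t 13.8833 tcp [ 0.4004 -0.1542  0.1159] tilt 28.71 lip [ 0.5131 -0.1702  0.0438] F [-0.25  0.34 -2.96] T [-0.043 -0.262  0.053] w 0.015
yellow px in tray crop 147
scoop yellow 311 tray yellow 49 [(49, [195, 265])]
[[ 0.54304401 -0.15473882  0.01      ]] [[ 0.53905061 -0.15390467  0.01      ]]
4
```

Same spacer, so one is in the tray at about 49 px and the rest are at rest. I tip 1 degree more.

Request:
{"method": "carry_out", "body": {"rows": [[[0.05,0.35,0],[0.0004,0,0.0007],0],[[0.1,0.7,0],[0.0009,0,0.0014],0],[[0.14,1,0],[0.0013,-0.0001,0.002],0],[[0.14,1,0],[0.0013,-0.0001,0.002],0],[[0.14,1,0],[0.0013,-0.0001,0.002],0],[[0.14,1,0],[0.0013,-0.0001,0.002],0],[[0.14,1,0],[0.0013,-0.0001,0.002],0],[[0.14,1,0],[0.0013,-0.0001,0.002],0]]}}

```text
time_s: 14.65
tcp_pos: [0.4016, -0.1543, 0.1179]
eef_rot: [[-0.86, 0.139, -0.491], [0.122, 0.99, 0.067], [0.496, -0.002, -0.868]]
wrist_force: [1.0, 0.6, -2.8]
gripper_width: 0.0148
```

```bash
python3 -c "
from h import *
step('p29')"
```

```text
t 14.65 tcp [ 0.4016 -0.1543  0.1179] tilt 29.72 lip [ 0.5131 -0.1702  0.0438] F [ 1.03  0.63 -2.83] T [-0.013 -0.352  0.026] w 0.0148
yellow px in tray crop 143
scoop yellow 293 tray yellow 92 [(49, [195, 265]), (43, [178, 273])]
```

Two are out. I add 0.8 degree and hold.

Request:
{"method": "carry_out", "body": {"rows": [[[0,0,0],[0,0,0],0],[[0,0,0],[0,0,0],0],[[0.05,0.4,0],[0.0005,0,0.0008],0],[[0.11,0.8,0],[0.001,0,0.0016],0],[[0.11,0.8,0],[0.001,0,0.0016],0],[[0.11,0.8,0],[0.001,0,0.0016],0],[[0.11,0.8,0],[0.001,0,0.0016],0],[[0.11,0.8,0],[0.001,0,0.0016],0],[[0.11,0.8,0],[0.001,0,0.0016],0]]}}

```text
time_s: 15.5
tcp_pos: [0.4026, -0.1543, 0.1195]
eef_rot: [[-0.853, 0.139, -0.503], [0.121, 0.99, 0.069], [0.508, -0.002, -0.861]]
wrist_force: [1.1, 0.1, -2.7]
gripper_width: 0.0146
```

```bash
python3 -c "
from h import *
step('p30')"
```

```text
t 15.5 tcp [ 0.4026 -0.1543  0.1195] tilt 30.53 lip [ 0.513  -0.17    0.0438] F [ 1.14  0.12 -2.68] T [-0.037 -0.324 -0.031] w 0.0146
yellow px in tray crop 144
scoop yellow 268 tray yellow 140 [(49, [195, 265]), (46, [187, 268]), (45, [180, 278])]
```

Three are out. I add another 0.7 degree.

Request:
{"method": "carry_out", "body": {"rows": [[[0,0,0],[0,0,0],0],[[0,0,0],[0,0,0],0],[[0.05,0.35,0],[0.0005,0,0.0007],0],[[0.1,0.7,0],[0.0009,0,0.0014],0],[[0.1,0.7,0],[0.0009,0,0.0014],0],[[0.1,0.7,0],[0.0009,0,0.0014],0],[[0.1,0.7,0],[0.0009,0,0.0014],0],[[0.1,0.7,0],[0.0009,0,0.0014],0],[[0.1,0.7,0],[0.0009,0,0.0014],0]]}}

```text
time_s: 16.35
tcp_pos: [0.4035, -0.1543, 0.1209]
eef_rot: [[-0.846, 0.139, -0.514], [0.12, 0.99, 0.07], [0.519, -0.002, -0.855]]
wrist_force: [-0.1, 0.2, -3.4]
gripper_width: 0.0147
```

```bash
python3 -c "
from h import *
step('p31')"
```

```text
t 16.35 tcp [ 0.4035 -0.1543  0.1209] tilt 31.24 lip [ 0.513  -0.1699  0.0439] F [-0.07  0.24 -3.39] T [ 0.016 -0.305  0.034] w 0.0147
yellow px in tray crop 123
scoop yellow 268 tray yellow 140 [(95, [192, 268]), (45, [180, 278])]
```

Request:
{"method": "carry_out", "body": {"rows": [[[0.05,0.35,0],[0.0005,0,0.0007],0],[[0.1,0.7,0],[0.0009,0,0.0014],0],[[0.1,0.7,0],[0.0009,0,0.0014],0],[[0.1,0.7,0],[0.0009,0,0.0014],0],[[0.1,0.7,0],[0.0009,0,0.0014],0],[[0.1,0.7,0],[0.0009,0,0.0014],0],[[0.1,0.7,0],[0.0009,0,0.0014],0]]}}

```text
time_s: 17.03
tcp_pos: [0.4044, -0.1543, 0.1223]
eef_rot: [[-0.84, 0.139, -0.524], [0.12, 0.99, 0.072], [0.529, -0.002, -0.849]]
wrist_force: [0.3, -0.5, -2.2]
gripper_width: 0.0147
```

```bash
python3 -c "
from h import *
step('p32')"
```

```text
t 17.0333 tcp [ 0.4044 -0.1543  0.1223] tilt 31.95 lip [ 0.5129 -0.1697  0.0439] F [ 0.32 -0.54 -2.24] T [ 0.002 -0.295 -0.012] w 0.0147
yellow px in tray crop 111
scoop yellow 268 tray yellow 139 [(94, [192, 268]), (45, [180, 278])]
```

No change. I add 1 degree.

Request:
{"method": "carry_out", "body": {"rows": [[[0.05,0.35,0],[0.0005,0,0.0007],0],[[0.1,0.7,0],[0.0009,0,0.0014],0],[[0.14,1,0],[0.0013,0,0.0019],0],[[0.14,1,0],[0.0013,0,0.0019],0],[[0.14,1,0],[0.0013,0,0.0019],0],[[0.14,1,0],[0.0013,0,0.0019],0],[[0.14,1,0],[0.0013,0,0.0019],0],[[0.14,1,0],[0.0013,0,0.0019],0]]}}

```text
time_s: 17.8
tcp_pos: [0.4056, -0.1542, 0.1242]
eef_rot: [[-0.831, 0.139, -0.539], [0.118, 0.99, 0.074], [0.544, -0.002, -0.839]]
wrist_force: [0.1, 0.3, -2.5]
gripper_width: 0.0144
```

```bash
python3 -c "
from h import *
step('p33')"
```

```text
t 17.8 tcp [ 0.4056 -0.1542  0.1242] tilt 32.96 lip [ 0.5127 -0.1695  0.0439] F [ 0.08  0.31 -2.54] T [ 0.012 -0.289 -0.005] w 0.0144
yellow px in tray crop 87
scoop yellow 265 tray yellow 139 [(94, [192, 268]), (45, [180, 278])]
```

Request:
{"method": "carry_out", "body": {"rows": [[[0.05,0.35,0],[0.0005,0,0.0007],0],[[0.1,0.7,0],[0.001,0,0.0013],0],[[0.14,1,0],[0.0014,0,0.0019],0],[[0.14,1,0],[0.0014,0,0.0019],0],[[0.14,1,0],[0.0014,0,0.0019],0],[[0.14,1,0],[0.0014,0,0.0019],0],[[0.14,1,0],[0.0014,0,0.0019],0],[[0.14,1,0],[0.0014,0,0.0019],0]]}}

```text
time_s: 18.57
tcp_pos: [0.407, -0.1543, 0.1261]
eef_rot: [[-0.821, 0.139, -0.554], [0.117, 0.99, 0.076], [0.559, -0.002, -0.829]]
wrist_force: [0.2, 0.8, -3.3]
gripper_width: 0.0149
```

```bash
python3 -c "
from h import *
step('p34')"
```

```text
t 18.5667 tcp [ 0.407  -0.1543  0.1261] tilt 33.97 lip [ 0.5127 -0.1693  0.0439] F [ 0.16  0.78 -3.26] T [-0.049 -0.333  0.032] w 0.0149
yellow px in tray crop 79
scoop yellow 249 tray yellow 145 [(94, [192, 268]), (45, [180, 278])]
```

View pics/p34.png

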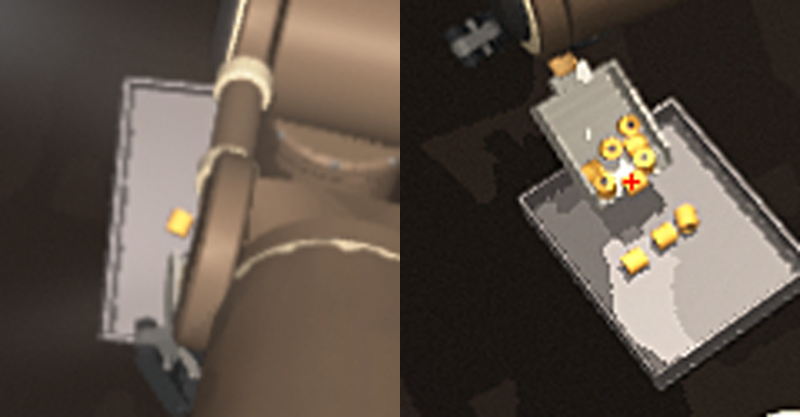

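Three are in the tray, at (686,218), (664,235) and (635,262). About seven remain in the scoop, leaning at the lip. I give a small rock: up 1.3 degrees, back to 0.7 net.

Request:
{"method": "carry_out", "body": {"rows": [[[0.09,0.65,0],[0.0009,0,0.0012],0],[[0.18,1.3,0],[0.0018,0,0.0024],0],[[0.1,0.7,0],[0.001,0,0.0013],0],[[0.1,0.7,0],[0.001,0,0.0013],0],[[0.1,0.7,0],[0.001,0,0.0013],0],[[0.1,0.7,0],[0.001,0,0.0013],0],[[0.1,0.7,0],[0.001,0,0.0013],0],[[0.1,0.7,0],[0.001,0,0.0013],0]]}}

```text
time_s: 19.33
tcp_pos: [0.4079, -0.1543, 0.1275]
eef_rot: [[-0.814, 0.139, -0.564], [0.116, 0.99, 0.077], [0.569, -0.002, -0.822]]
wrist_force: [0.1, 0.0, -2.0]
gripper_width: 0.0151
```

```bash
python3 -c "
from h import *
step('p35')"
```

```text
t 19.3333 tcp [ 0.4079 -0.1543  0.1275] tilt 34.67 lip [ 0.5126 -0.1692  0.044 ] F [ 0.09  0.   -2.  ] T [-0.061 -0.352 -0.018] w 0.0151
yellow px in tray crop 116
scoop yellow 147 tray yellow 280 [(97, [186, 260]), (94, [193, 271]), (44, [207, 268]), (45, [180, 278])]
```

About six are out (280 px at 47 px each), so I level the scoop now.

Request:
{"method": "carry_out", "body": {"rows": [[[-0.22,-1.6,0],[-0.0022,0.0003,-0.003],0],[[-0.44,-3.1,0],[-0.0043,0.0006,-0.006],0],[[-0.65,-4.62,0],[-0.0064,0.001,-0.0089],0],[[-0.93,-6.6,0],[-0.0088,0.0013,-0.0116],0],[[-1.2,-8.6,0],[-0.0112,0.0017,-0.0143],0],[[-1.48,-10.56,0],[-0.0135,0.002,-0.017],0],[[-1.76,-12.5,0],[-0.0155,0.0023,-0.0196],0],[[-2.04,-14.5,0],[-0.0174,0.0027,-0.0222],0],[[-2.32,-16.5,0],[-0.0193,0.003,-0.0249],0],[[-2.6,-18.5,0],[-0.0208,0.0032,-0.0276],0],[[-2.87,-20.5,0],[-0.0223,0.0033,-0.0304],0],[[-3.15,-22.44,0],[-0.0237,0.0035,-0.0332],0],[[-3.43,-24.4,0],[-0.0248,0.0037,-0.0358],0],[[-3.7,-26.4,0],[-0.0258,0.0038,-0.0384],0],[[-3.98,-28.38,0],[-0.0268,0.004,-0.041],0],[[-4.25,-30.3,0],[-0.0274,0.004,-0.0425],0],[[-4.5,-32.2,0],[-0.028,0.004,-0.044],0],[[-4.78,-34.1,0],[-0.0284,0.004,-0.045],0],[[-4.78,-34.1,0],[-0.0284,0.004,-0.045],0],[[-4.78,-34.1,0],[-0.0284,0.004,-0.045],0]]}}

```text
time_s: 21.1
tcp_pos: [0.3788, -0.15, 0.0826]
eef_rot: [[-0.99, 0.141, -0.006], [0.141, 0.99, -0.001], [0.006, -0.001, -1.0]]
wrist_force: [-0.3, 0.1, -2.5]
gripper_width: 0.0145
```

```bash
python3 -c "
from h import *
step('lev')
print(status.read_state()['eef_rot'])"
```

```text
t 21.1 tcp [ 0.3788 -0.15    0.0826] tilt 0.34 lip [ 0.5119 -0.169   0.0733] F [-0.3   0.11 -2.46] T [0.014 0.084 0.024] w 0.0145
yellow px in tray crop 404
scoop yellow 150 tray yellow 263 [(42, [196, 261]), (43, [185, 265]), (89, [204, 269]), (44, [193, 275]), (45, [180, 278])]
[[-0.99006016  0.14057043 -0.00456498]
 [ 0.14057757  0.99006884 -0.00128014]
 [ 0.00433969 -0.00190915 -0.99998876]]
```

View pics/lev.png

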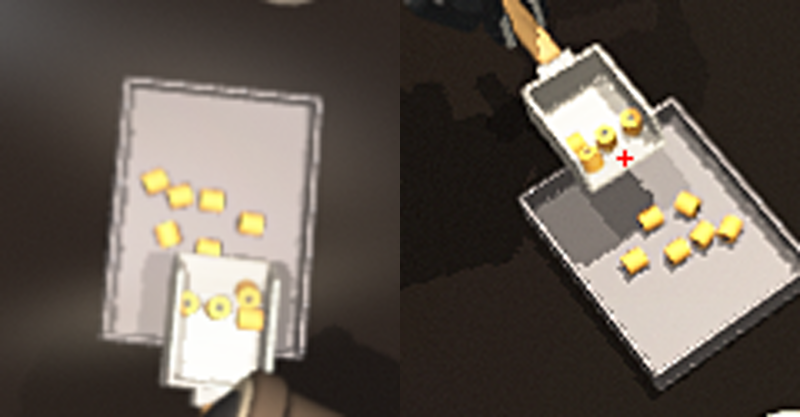

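There are six in the tray and four in the scoop, with none spilled. I carry the scoop back to where it stood.

Request:
{"method": "carry_out", "body": {"rows": [[[0,0,0],[0,0.005,0],0],[[0,0,0],[0.001,0.0145,0.001],0],[[0,0,0],[0.0025,0.029,0.003],0],[[0,0,0],[0.004,0.0485,0.005],0],[[0,-0.1,-0.3],[0.006,0.073,0.008],0],[[0,-0.1,-0.4],[0.008,0.0975,0.01],0],[[0,-0.1,-0.6],[0.01,0.1215,0.012],0],[[0,-0.1,-0.7],[0.012,0.146,0.012],0],[[0,-0.2,-0.8],[0.0145,0.17,0.012],0],[[0,-0.2,-0.9],[0.0165,0.1945,0.012],0],[[0,-0.2,-1],[0.0185,0.219,0.012],0],[[0,-0.2,-1.1],[0.0205,0.2425,0.012],0],[[0,-0.25,-1.2],[0.0225,0.267,0.012],0],[[0,-0.25,-1.3],[0.0245,0.2915,0.012],0],[[0,-0.25,-1.5],[0.0265,0.316,0.012],0],[[0,-0.25,-1.6],[0.028,0.3355,0.012],0],[[0,-0.25,-1.7],[0.0295,0.35,0.012],0],[[0,-0.25,-1.7],[0.0302,0.3595,0.012],0],[[0,-0.25,-1.7],[0.0307,0.3643,0.012],0],[[0,-0.25,-1.7],[0.0307,0.3643,0.012],0]]}}

```text
time_s: 22.87
tcp_pos: [0.4105, 0.2148, 0.0948]
eef_rot: [[-0.986, 0.168, -0.0], [0.168, 0.986, -0.001], [0.0, -0.001, -1.0]]
wrist_force: [0.4, 0.0, -1.6]
gripper_width: 0.0148
```

Request:
{"method": "carry_out", "body": {"rows": [[[0,0,-0.1],[0,0,-0.003],0],[[0,0,-0.1],[-0.0005,0,-0.008],0],[[0,0,-0.1],[-0.001,-0.0005,-0.015],0],[[0,0,-0.1],[-0.001,-0.0005,-0.023],0],[[0,0,-0.1],[-0.001,-0.0005,-0.031],0],[[0,0,-0.1],[-0.001,-0.0005,-0.039],0],[[0,0,-0.1],[-0.001,-0.0005,-0.047],0],[[0,0,-0.1],[-0.001,-0.0005,-0.054],0],[[0,0,-0.1],[-0.001,-0.0005,-0.06],0],[[0,0,-0.1],[-0.001,-0.0005,-0.064],0],[[0,0,-0.1],[-0.001,-0.0005,-0.0665],0],[[0,0,-0.1],[-0.001,-0.0005,-0.068],0],[[0,0,-0.1],[-0.001,-0.0005,-0.069],0],[[0,0,-0.1],[-0.001,-0.0005,-0.0697],0],[[0,0,-0.1],[-0.001,-0.0005,-0.07],0],[[0,0,-0.1],[-0.001,-0.0005,-0.07],0],[[0,0,-0.1],[-0.001,-0.0005,-0.07],0]]}}

```text
time_s: 24.28
tcp_pos: [0.4099, 0.2145, 0.0252]
eef_rot: [[-0.985, 0.17, 0.001], [0.17, 0.985, -0.001], [-0.001, -0.001, -1.0]]
wrist_force: [-0.1, 0.5, -1.1]
gripper_width: 0.0147
```

Request:
{"method": "carry_out", "body": {"rows": [[[0,0,0],[-0.0003,0,-0.0004],0],[[0,0,0],[-0.0003,0,-0.0008],0],[[0,0,0],[-0.0003,0,-0.0008],0],[[0,0,0],[-0.0003,0,-0.0008],0]]}}

```text
time_s: 24.62
tcp_pos: [0.4097, 0.2146, 0.0248]
eef_rot: [[-0.985, 0.17, 0.001], [0.17, 0.985, -0.001], [-0.001, -0.0, -1.0]]
wrist_force: [-1.8, 0.6, 3.2]
gripper_width: 0.0146
```

```bash
python3 -c "
from h import *
s=status.read_state();print(s['tcp_pos'],s['wrist_force'],s['ft_torque'])"
```

```text
[0.40974562 0.21461024 0.02480338] [-1.75361752  0.59356206  3.17605145] [-0.05551611  0.14040452 -0.00321499]
```

In contact with the bench at +3 N. I open and rise.

Request:
{"method": "carry_out", "body": {"rows": [[[0,0,0],[0,0,0],0.2],[[0,0,0],[0,0,0],0.35],[[0,0,0],[0,0,0],0.5],[[0,0,0],[0,0,0],0.6],[[0,0,0],[0,0,0],0.6],[[0,0,0],[0,0,0],0.6],[[0,0,0],[0,0,0.004],0.7],[[0,0,0],[0,0,0.012],0.7],[[0,0,0],[0,0,0.025],0.7],[[0,0,0],[0,0,0.045],0.7],[[0,0,0],[0,0,0.07],0.7],[[0,0,0],[0,0,0.1],0.7],[[0,0,0],[0,0,0.13],0.8],[[0,0,0],[0,0,0.16],0.8],[[0,0,0],[0,0,0.18],0.8],[[0,0,0],[0,0,0.18],0.8],[[0,0,0],[0,0,0.18],0.8]]}}

```text
time_s: 26.03
tcp_pos: [0.4108, 0.2151, 0.2069]
eef_rot: [[-0.985, 0.17, 0.005], [0.17, 0.985, 0.001], [-0.005, 0.002, -1.0]]
wrist_force: [0.1, -0.4, -0.1]
gripper_width: 0.0685
```

```bash
python3 - <<'E'
from h import *
s=status.read_state();b=eyes.grab_frame("scene");print(s["time_s"],s["wrist_force"],s["gripper_width"])
a=cv2.imread("pics/scene0.png")
o=np.hstack([b[100:320,140:400]])
c=cv2.resize(o,(700,592),interpolation=cv2.INTER_CUBIC)
cv2.imwrite("pics/fin.png",c)
E
```

```text
26.0333 [ 0.12904051 -0.42207131 -0.12620741] 0.06847211171922399
```

View pics/fin.png

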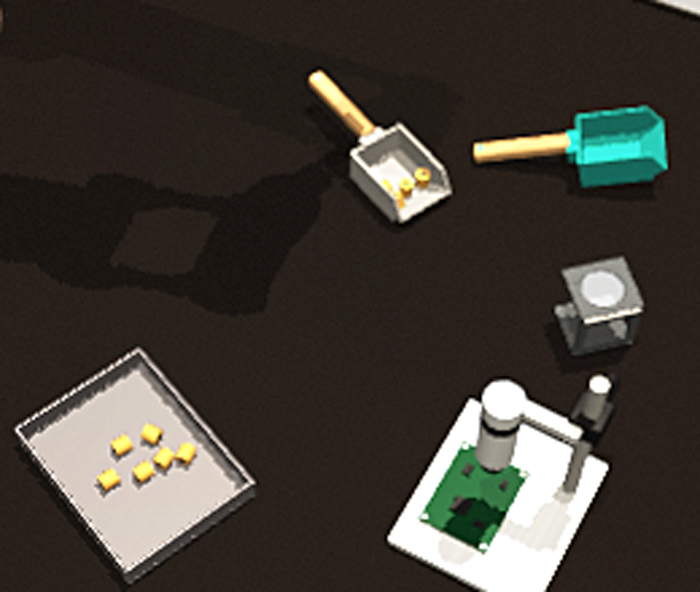

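The final view shows the scoop standing at (395,170) with the remaining spacers in it. Six are in the tray around (150,455), none are spilled, and the arm is clear.

```bash
python3 -c "
from h import *
print(ticket.hand_in())"
```

```text
the job is handed in; nothing more can be done
None
```

I poured six of the ten spacers into the grey tray, kept four in the scoop, and put the scoop back down where it stood. The job is handed in, and the robot's clock read 26 s.

- **Pour:** The first spacer went over the lip at a tilt of about 28.7°. I stopped tipping and levelled the scoop at 34.7°, after a small rock freed the ones that had hung up at the lip.
- **Counts:** After levelling, pictures from two cameras showed six spacers in the tray and four in the scoop. In the final picture the tray still held six and no spacers were on the bench. The four in the scoop partly overlap there, so that count comes from the earlier pictures.
- **Set-down:** The gripper let go within about 1 mm of where it had picked the scoop up, with about 3 N of contact. The scoop stands flat, and the open gripper is about 0.2 m above the bench with no force on it.
- **Other items:** The loupe, the turquoise look-alike and the microscope look undisturbed in the final picture. The tape roll is outside that crop, but the arm never went near it.
- **Disagreement:** While the scoop was held, the lip showed about 2 pixels (roughly 3 mm) off its predicted place. The offset was the same before and after the pour, so the scoop did not slip in the grip.

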